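Set the stock tags on the glass-rod board

ROBOT

A 7-joint arm with a two-finger parallel gripper is mounted at the origin on the work surface. World frame = base frame: x ahead of the robot, y to its left, z up, the work surface at z = 0. Lengths are in mm, angles in rad, forces in N, time in s.
With the tool pointing down it reaches from about 400 to 875 mm from the base axis. Payload 4.4 kg.
Tool frame: the origin (TCP) lies at the very end of the fingers, on their centre line; the grasp point (between the pads) lies 19 mm behind it; z points along the fingers, x is the direction in which the jaws open and shut, and the axes are right-handed (so a half turn about z gives the same grasp; the last joint's range is limited). The gripper opens to 85 mm and grips with 20 to 120 N. Pads are 22 mm wide; open, the fingers measure 114 mm over their backs; the gripper's body (76 mm by 85 mm) begins 54 mm behind the grasp point. The pads swing forward as they close: fully open they stand 13 mm farther back than shut.
Start: joints at [1.048, 0.628, 0.038, 1.517, -0.027, 0.996, -0.02], TCP at [286.729, -583.356, 231.313] pointing down, gripper open.
Joint ranges: [-3.06, 3.06], [-0.37, 2.12], [-1.25, 1.32], [0.18, 2.47], [-1.1, 4.24], [0.23, 1.98], [-2.94, 2.94]. Speed limits (rad/s): [2.57, 2.57, 3.14, 3.14, 3.14, 3.14, 3.14].

INTERFACE

Orientations are given as [roll, pitch, yaw] about the fixed x, y, z axes, in that order (R = Rz(yaw) Ry(pitch) Rx(roll)).
In Python, from cell import * gives the robot as it stands. The module is installed in compiled form; this text tells all that it offers.
- The arm moves only by the tool play_rows, never from a script. Its argument "targets" is a list of rows, each an object with "slide": the shift along the tool's x, y, z in mm, a list of three; "turn": the turn, a rotation vector about the tool's x, y, z in degrees, a list of three; "hand": the finger opening in mm, from 0 to 85.4. A call has 1 to 5 rows; each row shifts and turns the commanded pose from where the row before left it, along the tool's axes as they then stand; what a row does not reach is not made up. A row lasts 1/8 s, in which the tool goes at most 62.5 mm and 10.7 degrees, less where a joint would pass 70% of its speed; a pose out of reach is approached as far as the arm can. A call is refused whole if a number of a shift passes 62.5 or a number of a turn 10.7, either way. A call with a gripper value outside its range is refused whole. The fingers move at their own pace and stop on an object; the grip force is fixed at half the most. Time passes only in rows, so rows that do not move let the fingers close. It gives the time, the measured TCP pose, the force and the opening at its end, in the units of the state.
- read_state(): the state, without advancing time (a new reading comes with each control period).
- get_image(name): name is "scene" or "top" or "wrist"; returns (picture, depth): 480x640x3 uint8, blue, green, red; 480x640 float32, mm along the optical axis (not along the pixel's ray), 0 where there is no reading.
- calibration(name): a dict with "K" (3x3 intrinsics, pixels), "R" (3x3) and "t" (3): a world point X has camera coordinates R X + t. Camera axes: x right, y down, z forward; pixel columns grow to the right and rows downward; lengths in mm; the calibration is good to about 2 mm. A picture is of the moment at which its call begins: read the wrist's pose just before it. calibration takes no time and is no camera call; for the wrist camera it gives the pose at the moment of the call.
- finish_job(): hands the job in, once; it reports no verdict.
The state is a dict: "clock": time; "qpos": joint angles; "qd": joint speeds; "tau": joint torques, N m; "eef_pos": TCP position; "tool_rot": TCP orientation; "force": force on the tool from outside, world axes, zero at the start; "torque": the same for the moment, N m; "width": finger opening in mm.
Only numpy, scipy, OpenCV 4.12 (cv2) and the standard library are available. Lean on these libraries where they do the work, as an engineer would, in place of code of your own. Each camera call takes 0.05 s, during which the arm holds its last target.

TASK

On the rod board every bin has a hinged tag in front of it, red on one face and green on the other; set the tags so that only the full bins show the green face turned up, and bins with a single rod left show red. Tip each wrong tag over with a light push of the fingertips, without gripping it, and do not swing the tags that are already right. Leave the rods and everything else on the bench where they are.

Things in the scene. Friction and masses are not known exactly. Their poses are not given: they have to be found in the camera images.
- board: grey steel stock board fixed to the bench, 250 x 680 mm, 12 mm thick; origin under its centre (bench height), x across it away from the robot, y along it to the robot's left
- tag_1_hinge (a point): middle of the hinge pin of tag 1, 42 mm above the bench; its axes are the board's, the pin runs along x between two dark posts 58 mm apart that reach 50 mm above the bench. Tags stand 150 mm apart in a row along the board's y. The tag's free edge is 55 mm from the pin: at rest 35 mm to its side and 84 mm above the bench, upright 97 mm. Its bin stands straight behind it (+x)
- tag_1 (a joint): tag 1, plate 50 mm wide, 4 mm thick, about 50 g, upright at 0 rad; +0.7 (stop): leans to the robot's right (-y), green face up; -0.7 (stop): leans left (+y), red face up. Its weight holds it on either stop; a sideways push on the outer side of its free edge tips it, and past upright it falls over by itself. Nothing else holds it; free edge rounded, 8 mm
- bin_1 (a point): middle of the inner floor of the bin behind tag 1 (100 mm in +x of the board from its hinge): blue open bin 110 x 90 mm, 42 mm high, wall 4 mm
- tag_2_hinge (a point): middle of the hinge pin of tag 2, 42 mm above the bench; its axes are the board's, the pin runs along x between two dark posts 58 mm apart that reach 50 mm above the bench. Tags stand 150 mm apart in a row along the board's y. The tag's free edge is 55 mm from the pin: at rest 35 mm to its side and 84 mm above the bench, upright 97 mm. Its bin stands straight behind it (+x)
- tag_2 (a joint): tag 2, plate 50 mm wide, 4 mm thick, about 50 g, upright at 0 rad; +0.7 (stop): leans to the robot's right (-y), green face up; -0.7 (stop): leans left (+y), red face up. Its weight holds it on either stop; a sideways push on the outer side of its free edge tips it, and past upright it falls over by itself. Nothing else holds it; free edge rounded, 8 mm
- bin_2 (a point): middle of the inner floor of the bin behind tag 2 (100 mm in +x of the board from its hinge): blue open bin 110 x 90 mm, 42 mm high, wall 4 mm
- tag_3_hinge (a point): middle of the hinge pin of tag 3, 42 mm above the bench; its axes are the board's, the pin runs along x between two dark posts 58 mm apart that reach 50 mm above the bench. Tags stand 150 mm apart in a row along the board's y. The tag's free edge is 55 mm from the pin: at rest 35 mm to its side and 84 mm above the bench, upright 97 mm. Its bin stands straight behind it (+x)
- tag_3 (a joint): tag 3, plate 50 mm wide, 4 mm thick, about 50 g, upright at 0 rad; +0.7 (stop): leans to the robot's right (-y), green face up; -0.7 (stop): leans left (+y), red face up. Its weight holds it on either stop; a sideways push on the outer side of its free edge tips it, and past upright it falls over by itself. Nothing else holds it; free edge rounded, 8 mm
- bin_3 (a point): middle of the inner floor of the bin behind tag 3 (100 mm in +x of the board from its hinge): blue open bin 110 x 90 mm, 42 mm high, wall 4 mm
- tag_4_hinge (a point): middle of the hinge pin of tag 4, 42 mm above the bench; its axes are the board's, the pin runs along x between two dark posts 58 mm apart that reach 50 mm above the bench. Tags stand 150 mm apart in a row along the board's y. The tag's free edge is 55 mm from the pin: at rest 35 mm to its side and 84 mm above the bench, upright 97 mm. Its bin stands straight behind it (+x)
- tag_4 (a joint): tag 4, plate 50 mm wide, 4 mm thick, about 50 g, upright at 0 rad; +0.7 (stop): leans to the robot's right (-y), green face up; -0.7 (stop): leans left (+y), red face up. Its weight holds it on either stop; a sideways push on the outer side of its free edge tips it, and past upright it falls over by itself. Nothing else holds it; free edge rounded, 8 mm
- bin_4 (a point): middle of the inner floor of the bin behind tag 4 (100 mm in +x of the board from its hinge): blue open bin 110 x 90 mm, 42 mm high, wall 4 mm
- bundle_1_mid (a point): middle of a loose bundle of amber glass rods that fills its bin to the brim (92 x 70 x 45 mm, 0.4 kg): the bin that holds it is full
- remnant_1_mid (a point): middle of one single amber glass rod, 92 mm long and 10 mm thick, loose on the floor of an otherwise empty bin: that bin is not full
- bundle_2_mid (a point): middle of a loose bundle of amber glass rods that fills its bin to the brim (92 x 70 x 45 mm, 0.4 kg): the bin that holds it is full
- remnant_2_mid (a point): middle of one single amber glass rod, 92 mm long and 10 mm thick, loose on the floor of an otherwise empty bin: that bin is not full
- tweezers: bystander: steel tweezers, 150 x 11 x 14 mm, lying along the front edge of the board
- jar: bystander: glass jar, 38 mm wide, 60 mm high, standing on the board between two bins; origin under its centre
- stopper: bystander: amber glass stopper, 36 mm wide, 50 mm high, standing on the board between two bins; origin under its centre
- goblet: bystander: clear glass goblet, 66 mm wide, 150 mm high, beyond the left end of the board; origin under its foot
- paddle: bystander: graphite paddle with a wooden handle, 240 x 60 x 20 mm, lying beyond the right end of the board
- pot: bystander: steel pot, 90 mm wide, 80 mm high, at the left of the bench
- shears: bystander: steel shears with black bows, 215 x 65 x 12 mm, lying at the right of the bench
Not all that is in view belongs to the job. What is shaped like the part that bears bundle_1_mid but yellow is not meant.

How it is judged:
By the outcome, as a careful person would: the job done as asked, in the order asked, and still so for the second after the job is handed in, with the robot touching nothing.
It also fails if it takes over 40 s, if anything falls off the work surface, if the arm or the gripper's body presses on something with over 40 N, if the wrist force passes 120 N, or if a joint passes its speed limit or range.

## Working session

There is one attempt and no reset: what is moved stays moved. The work goes in short steps, Python scripts to look and compute and a tool call to move; the robot and the scene stay as the last step left them, time stands still between calls to the robot, and variables do not carry over. Pictures are saved under pics/ and viewed, and the job is handed in when it is done.

Besides the shell and the picture viewer there is one more tool, called by a JSON object that holds its "fn" and its "kwargs", one argument or row to a line. play_rows: Moves the arm, as the interface text tells. Its arguments: {"type":"object","properties":{"targets":{"type":"array"}},"required":["targets"]}

```bash
mkdir -p pics
python3 - <<'E'
from cell import *
import cv2,numpy as np,pickle
s=read_state();print(s['clock'],s['eef_pos'],s['tool_rot'],s['force'],s['width'])
d={}
for n in ['scene','top']:
    p,z=get_image(n);c=calibration(n);d[n]=(p,z,c);cv2.imwrite(f'pics/{n}0.png',p)
    print(n,c)
pickle.dump(d,open('d0.pkl','wb'))
E
```

```text
0.0 [ 286.46480296 -582.77467723  230.40525721] [ 3.14158888e+00  1.87262183e-03 -1.11395429e+00] [ 0.13106526  0.1736879  -0.26031005] 85.8647192592041
scene {'K': array([[494.04228171,   0.        , 316.70848071],
       [  0.        , 494.04228171, 241.42747868],
       [  0.        ,   0.        ,   1.        ]]), 'R': array([[ 0.64063728,  0.76775727, -0.01151717],
       [ 0.48586578, -0.41694289, -0.76817515],
       [-0.59457406,  0.48652585, -0.64013615]]), 't': array([-377.17939064, -271.83805232, 1759.99893507])}
top {'K': array([[498.00031998,   0.        , 312.2655007 ],
       [  0.        , 498.00031998, 241.12506707],
       [  0.        ,   0.        ,   1.        ]]), 'R': array([[-0.02670879, -0.99960522, -0.00872004],
       [-0.9927617 ,  0.0275457 , -0.11689929],
       [ 0.11709334,  0.00553468, -0.99310549]]), 't': array([  -4.08109647,  608.90030286, 1427.40286224])}
```

View pics/scene0.png

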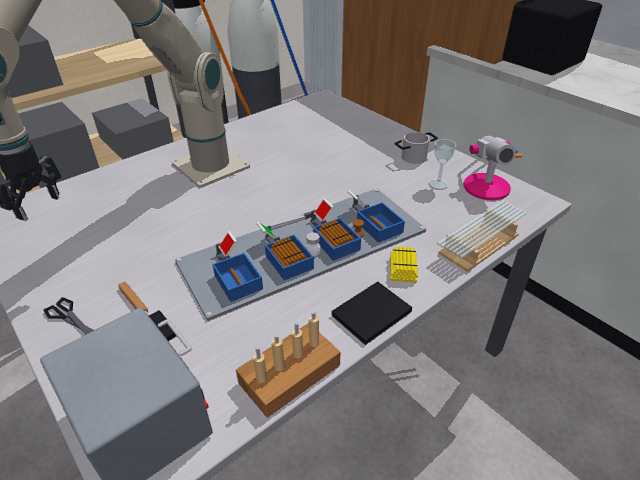

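View pics/top0.png

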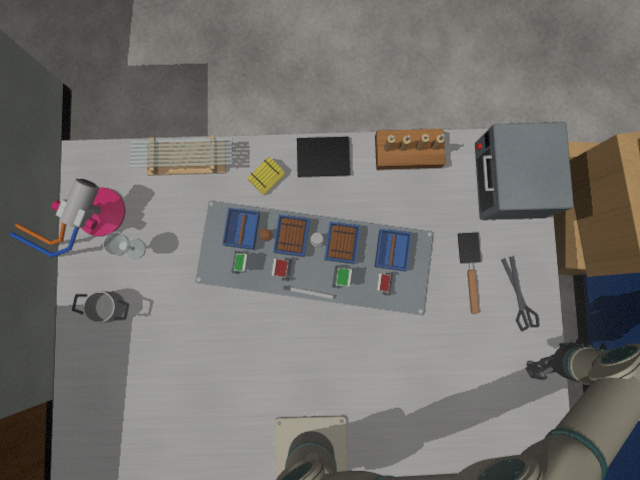

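Run:
```python
import cv2,pickle
d=pickle.load(open('d0.pkl','rb'))
p=d['top'][0][195:320,190:440];cv2.imwrite('pics/topc.png',cv2.resize(p,None,fx=3.2,fy=3.2,interpolation=cv2.INTER_CUBIC))
p=d['scene'][0][180:310,170:430];cv2.imwrite('pics/scc.png',cv2.resize(p,None,fx=3,fy=3,interpolation=cv2.INTER_CUBIC))
```

```text
(no output)
```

View pics/topc.png

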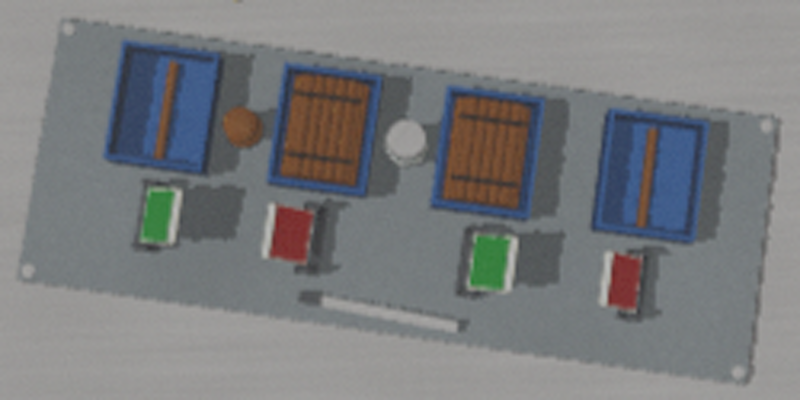

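View pics/scc.png

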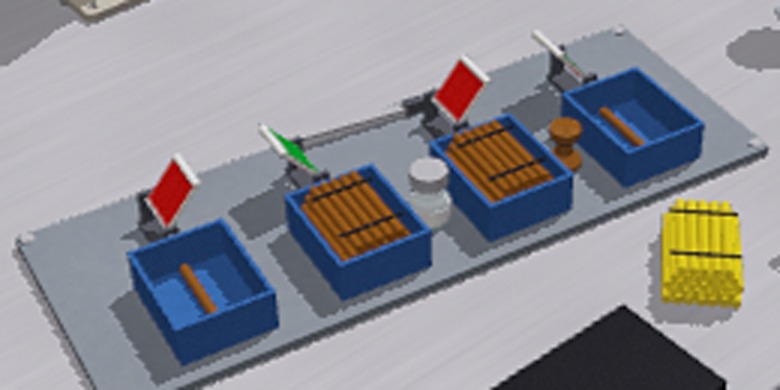

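```bash
cat > h.py <<'E'
import numpy as np,cv2
def world(c,z,u,v,d=None):
    d=z[v,u] if d is None else d
    X=np.stack([(u-c['K'][0,2])/c['K'][0,0]*d,(v-c['K'][1,2])/c['K'][1,1]*d,d*np.ones_like(u,float)],-1)
    return (X-c['t'])@c['R']
def onplane(c,u,v,h):
    r=np.array([(u-c['K'][0,2])/c['K'][0,0],(v-c['K'][1,2])/c['K'][1,1],1.])@c['R']
    o=-c['R'].T@c['t']; return o+r*(h-o[2])/r[2]
E
python3 - <<'E'
import pickle,numpy as np,cv2
from h import *
d=pickle.load(open('d0.pkl','rb'));p,z,c=d['top']
B=[onplane(c,190+a/3.2,195+b/3.2,12) for a,b in [(68,28),(768,125),(28,271),(738,372)]]
print(np.round(B,1)); ctr=np.mean(B,0)
ly=(B[0]-B[1]+B[2]-B[3])[:2];yaw=np.arctan2(-ly[0],ly[1]);print(ctr,yaw, np.linalg.norm(B[0]-B[1]),np.linalg.norm(B[0]-B[2]))
ex=np.array([np.cos(yaw),np.sin(yaw)]);ey=np.array([-ex[1],ex[0]])
q=p.astype(int);b,g,r=q[...,0],q[...,1],q[...,2]
m=np.zeros(g.shape,bool);m[245:300,225:405]=1
for mask in [(g>r+50)&(g>b+50)&m,(r>g+50)&(r>b+50)&m]:
    n,l,st,ce=cv2.connectedComponentsWithStats(mask.astype(np.uint8))
    for i in range(1,n):
        if st[i,4]<30: continue
        v,u=np.where(l==i);W=world(c,z,u,v);f=np.median(W,0)
        L=(W[:,:2]-ctr[:2])@np.stack([ex,ey]).T
        print(st[i],'world',np.round(f,1),'board',np.round(np.median(L,0),1),'z',W[:,2].min(),W[:,2].max(),'y',L[:,1].min(),L[:,1].max())
E
```

```text
[[ 733.3  281.2   12. ]
 [ 622.8 -372.4   12. ]
 [ 505.6  319.    12. ]
 [ 395.6 -332.6   12. ]]
[564.35160662 -26.18623776  12.        ] -0.16738344130173088 662.834249148778 230.84427801366937
[235 255   9  15 102] world [552.1 191.4  63.5] board [-49.  212.7] z 43.544223222129666 81.52139821894336 y 200.42938593975265 226.36964698665253
[337 269  12  16 147] world [ 500.4 -103.5   61.3] board [-49.8 -87.2] z 42.860034997328526 1488.7060446118999 y -100.29174875495558 -23.706605043595875
[275 260  13  16 163] world [530.8  72.9  65.2] board [-49.   91.4] z 46.22286358722841 84.61313565062777 y 76.46730222365929 104.78432817495013
[380 275  10  16 127] world [ 482.1 -224.4   65.1] board [ -49.  -208.7] z 45.706954378815915 88.66273562513098 y -223.03441730349684 -194.25511901379352
```

{"fn": "play_rows", "kwargs": {
  "targets": [
    {"slide": [0, 0, 0], "turn": [0, 0, -10.6], "hand": 0},
    {"slide": [0, 0, 0], "turn": [0, 0, -10.6], "hand": 0},
    {"slide": [0, 0, 0], "turn": [0, 0, -10.6], "hand": 0},
    {"slide": [0, 0, 0], "turn": [0, 0, -10.6], "hand": 0},
    {"slide": [0, 0, 0], "turn": [0, 0, -10.6], "hand": 0}
  ]
}}

```text
clock: 0.72
eef_pos: [286.5, -583.1, 230.8]
tool_rot: [-3.141, 0.001, -0.183]
force: [0.6, -0.7, -0.1]
width: 0.3
```

{"fn": "play_rows", "kwargs": {
  "targets": [
    {"slide": [0, 0, 0], "turn": [0, 0, -0.9], "hand": 0},
    {"slide": [9, -50, 0], "turn": [0, 0, 0], "hand": 0},
    {"slide": [9, -50, 0], "turn": [0, 0, 0], "hand": 0},
    {"slide": [9, -50, 0], "turn": [0, 0, 0], "hand": 0},
    {"slide": [9, -50, 0], "turn": [0, 0, 0], "hand": 0}
  ]
}}

```text
clock: 1.35
eef_pos: [357.1, -390.9, 231.3]
tool_rot: [-3.141, -0.0, -0.177]
force: [0.7, 0.5, 0.2]
width: 0.0
```

{"fn": "play_rows", "kwargs": {
  "targets": [
    {"slide": [9, -50, 0], "turn": [0, 0, 0], "hand": 0},
    {"slide": [9, -50, 0], "turn": [0, 0, 0], "hand": 0},
    {"slide": [9, -50, 0], "turn": [0, 0, 0], "hand": 0},
    {"slide": [9, -50, 0], "turn": [0, 0, 0], "hand": 0},
    {"slide": [9, -50, 0], "turn": [0, 0, 0], "hand": 0}
  ]
}}

```text
clock: 1.98
eef_pos: [444.5, -152.6, 231.4]
tool_rot: [3.142, -0.0, -0.177]
force: [0.2, -0.5, 0.5]
width: -0.0
```

{"fn": "play_rows", "kwargs": {
  "targets": [
    {"slide": [7, -50, 0], "turn": [0, 0, 0], "hand": 0},
    {"slide": [7, -50, 0], "turn": [0, 0, 0], "hand": 0},
    {"slide": [7, -50, 0], "turn": [0, 0, 0], "hand": 0},
    {"slide": [7, -50, 0], "turn": [0, 0, 0], "hand": 0},
    {"slide": [7, -50, 0], "turn": [0, 0, 0], "hand": 0}
  ]
}}

```text
clock: 2.6
eef_pos: [522.0, 87.6, 231.3]
tool_rot: [3.141, -0.0, -0.177]
force: [0.6, -0.5, 0.1]
width: -0.2
```

Run:
```python
from cell import *
import cv2,numpy as np
s=read_state();print(s['clock'],s['eef_pos'],s['tool_rot'],s['force'],s['width'])
p,z=get_image('wrist');cv2.imwrite('pics/w1.png',p)
s=read_state();t=s['tool_rot'][2]
d=np.array([540,130.])-s['eef_pos'][:2]
print(s['eef_pos'],t,d@[np.cos(t),np.sin(t)],d@[np.sin(t),-np.cos(t)])
```

```text
2.6 [522.02344853  87.62409093 231.28389725] [ 3.14133408e+00 -1.25941429e-04 -1.76971839e-01] [ 0.63786601 -0.53736941  0.12538369] -0.15523019228144397
[523.91919984  96.90796041 231.78730777] -0.1681848158411121 10.314526375759673 -35.31693309765281
```

View pics/w1.png

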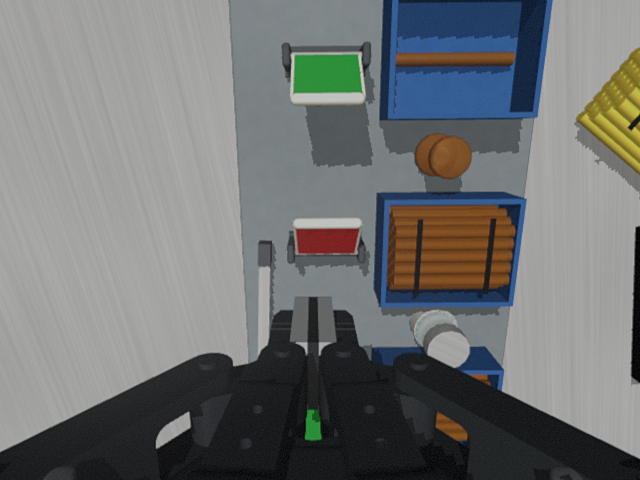

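Run:
```python
from cell import *
from h import *
c=calibration('wrist');p,z=get_image('wrist');cv2.imwrite('pics/w2.png',p)
q=p.astype(int);b,g,r=q[...,0],q[...,1],q[...,2]
cv2.imwrite('pics/w2c.png',cv2.resize(p[0:300,220:400],None,fx=2,fy=2))
s=read_state();print(s['eef_pos'],s['tool_rot'])
t=-.1674;ex=np.array([np.cos(t),np.sin(t)]);ey=np.array([-ex[1],ex[0]]);o=np.array([540.,130])
for k,m in [('g',(g>r+50)&(g>b+50)),('r',(r>g+60)&(r>b+60)&(abs(g-b)<15))]:
    n,l,st,ce=cv2.connectedComponentsWithStats(m.astype(np.uint8))
    for i in range(1,n):
        if st[i,4]<500: continue
        v,u=np.where(l==i);W=world(c,z,u,v);L=(W[:,:2]-o)@np.stack([ex,ey]).T
        print(k,st[i],np.round(np.median(L,0),1),np.percentile(L[:,1],[2,98]),np.percentile(W[:,2],[2,98]))
```

```text
[522.79993601  93.59490937 231.56585443] [-3.13631183e+00 -1.30068991e-03 -1.67600752e-01]
g [ 294   72   68   38 2459] [ 0.8 60.5] [47.68533362 75.18881296] [48.07542905 80.62735389]
r [ 296  244   61   22 1282] [  0.6 -58.8] [-73.09138771 -46.90058575] [46.61352814 78.11442221]
```

View pics/w2c.png

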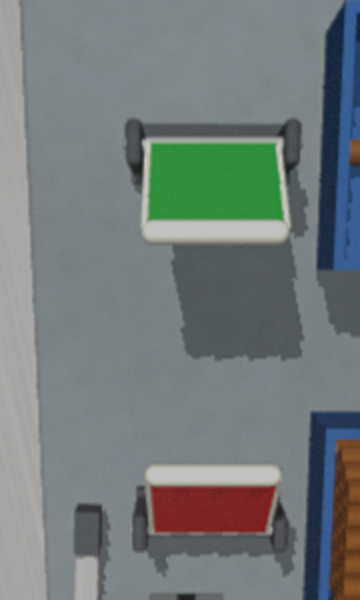

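{"fn": "play_rows", "kwargs": {
  "targets": [
    {"slide": [11, -38, 0], "turn": [0, 0, 0], "hand": 0},
    {"slide": [0, 0, 0], "turn": [0, 0, 0], "hand": 0},
    {"slide": [0, 0, 40], "turn": [0, 0, 0], "hand": 0},
    {"slide": [0, 0, 40], "turn": [0, 0, 0], "hand": 0},
    {"slide": [0, 0, 0], "turn": [0, 0, 0], "hand": 0}
  ]
}}

```text
clock: 3.32
eef_pos: [536.5, 119.6, 149.0]
tool_rot: [3.138, 0.006, -0.176]
force: [-0.5, -0.3, 1.3]
width: 0.2
```

Run:
```python
from cell import *
from h import *
for i in range(3):
    s=read_state();print(s['clock'],s['eef_pos'],s['tool_rot'],s['qd'].round(3) if hasattr(s['qd'],'round') else s['qd'])
    p,z=get_image('wrist')
cv2.imwrite('pics/w3.png',p)
```

```text
3.325 [536.49474016 119.57450642 148.95682205] [ 3.13778103  0.00608327 -0.17584829] [ 0.005 -0.053 -0.02  -0.059 -0.009  0.027  0.013]
3.375 [538.17910125 120.4268923  150.82008608] [ 3.13984675e+00  2.39285906e-03 -1.75367615e-01] [ 0.002 -0.038 -0.015 -0.037 -0.     0.003  0.005]
3.425 [539.38280682 121.06901546 152.06927381] [ 3.14141480e+00 -4.13334763e-04 -1.75041508e-01] [ 0.001 -0.023 -0.012 -0.023  0.002 -0.003  0.001]
```

View pics/w3.png

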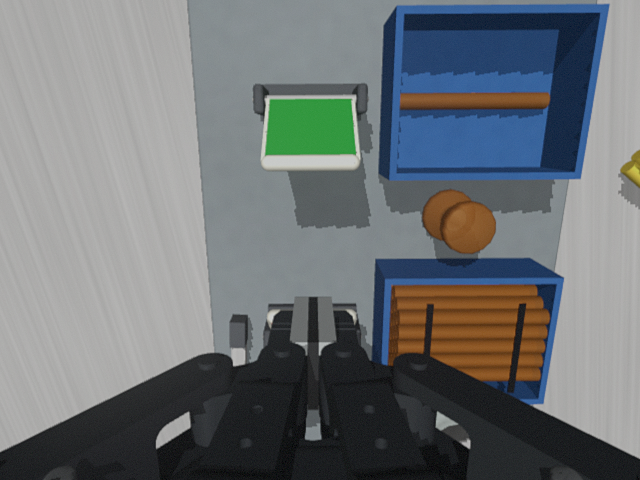

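{"fn": "play_rows", "kwargs": {
  "targets": [
    {"slide": [-1, -9, 0], "turn": [0, 0, 0], "hand": 0},
    {"slide": [0, 0, 0], "turn": [0, 0, 0], "hand": 0},
    {"slide": [0, 0, 20], "turn": [0, 0, 0], "hand": 0},
    {"slide": [0, 0, 20], "turn": [0, 0, 0], "hand": 0},
    {"slide": [0, 0, 0], "turn": [0, 0, 0], "hand": 0}
  ]
}}

```text
clock: 4.1
eef_pos: [538.8, 130.6, 110.6]
tool_rot: [3.14, 0.002, -0.173]
force: [0.2, 0.3, 0.1]
width: -0.3
```

Run:
```python
from cell import *
from h import *
for i in range(3):
    s=read_state();print(s['clock'],s['eef_pos'],s['tool_rot'],s['force'])
    p,z=get_image(['wrist','scene','top'][i]);cv2.imwrite('pics/%d_4.png'%i,p)
    if i==1: cv2.imwrite('pics/sc4.png',cv2.resize(p[140:310,210:430],None,fx=3,fy=3))
```

```text
4.1 [538.77544554 130.57931922 110.64053393] [ 3.14047144e+00  2.02386241e-03 -1.72955032e-01] [0.18663008 0.32116739 0.1242913 ]
4.15 [539.4960109  130.82446987 111.43308535] [ 3.14133464e+00  4.72241895e-04 -1.73067284e-01] [0.16630593 0.30972063 0.84782418]
4.2 [540.02586556 131.0047036  111.96656707] [-3.14119735e+00 -7.35842538e-04 -1.73075095e-01] [1.26529581 0.89099861 0.64396447]
```

View pics/0_4.png

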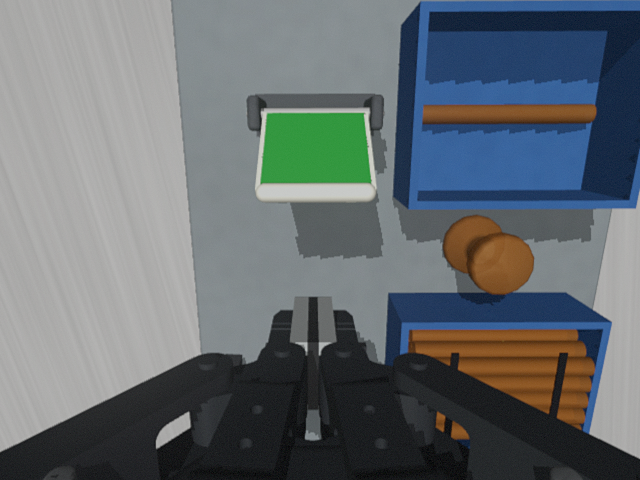

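View pics/sc4.png

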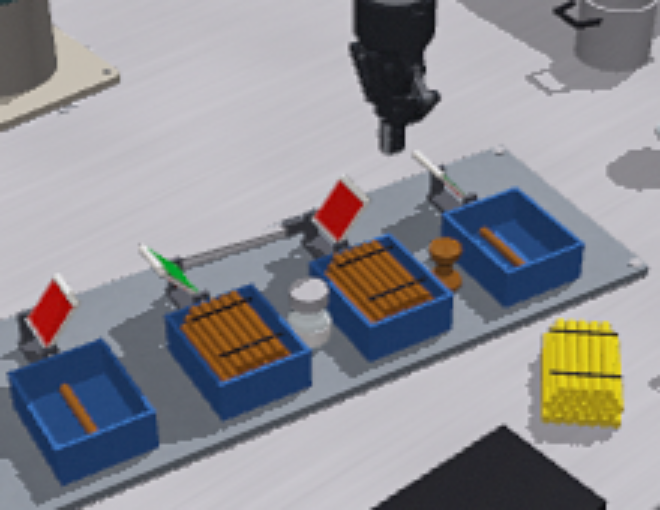

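{"fn": "play_rows", "kwargs": {
  "targets": [
    {"slide": [0, 0, 20], "turn": [0, 0, 0], "hand": 0},
    {"slide": [0, 0, 20], "turn": [0, 0, 0], "hand": 0},
    {"slide": [0, 0, 0], "turn": [0, 0, 0], "hand": 0},
    {"slide": [0, -12, 0], "turn": [0, 0, 0], "hand": 0},
    {"slide": [0, -8, 0], "turn": [0, 0, 0], "hand": 0}
  ]
}}

```text
clock: 4.88
eef_pos: [544.1, 152.3, 72.5]
tool_rot: [-3.14, -0.002, -0.172]
force: [-0.5, -1.2, 0.0]
width: -0.1
```

{"fn": "play_rows", "kwargs": {
  "targets": [
    {"slide": [0, -8, 0], "turn": [0, 0, 0], "hand": 0},
    {"slide": [0, -8, 0], "turn": [0, 0, 0], "hand": 0},
    {"slide": [0, -8, 0], "turn": [0, 0, 0], "hand": 0},
    {"slide": [0, -8, 0], "turn": [0, 0, 0], "hand": 0},
    {"slide": [0, -8, 0], "turn": [0, 0, 0], "hand": 0}
  ]
}}

```text
clock: 5.5
eef_pos: [550.1, 190.5, 71.3]
tool_rot: [-3.141, 0.0, -0.173]
force: [-0.1, -0.3, -1.4]
width: -0.2
```

Run:
```python
from cell import *
from h import *
s=read_state();print(s['clock'],s['eef_pos'],s['tool_rot'],s['force'])
p,z=get_image('wrist');cv2.imwrite('pics/w5.png',p)
```

```text
5.5 [550.06555829 190.47761406  71.27945727] [-3.14144050e+00  3.20373259e-05 -1.73252358e-01] [-0.10441672 -0.29240808 -1.35415638]
```

View pics/w5.png

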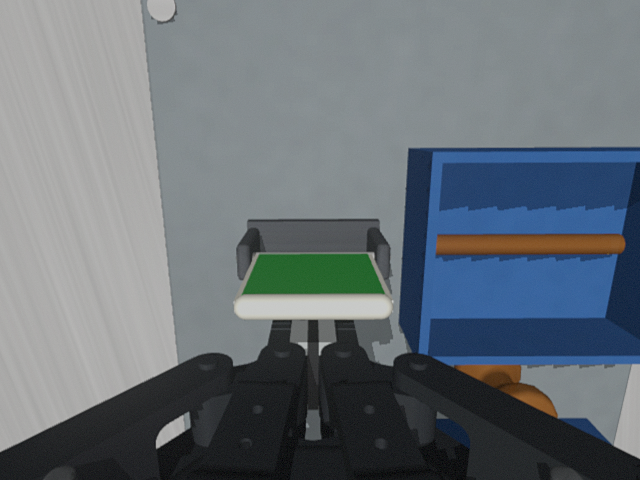

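{"fn": "play_rows", "kwargs": {
  "targets": [
    {"slide": [0, -7, 0], "turn": [0, 0, 0], "hand": 0},
    {"slide": [0, -7, 0], "turn": [0, 0, 0], "hand": 0},
    {"slide": [0, 0, 0], "turn": [0, 0, 0], "hand": 0}
  ]
}}

```text
clock: 5.92
eef_pos: [552.5, 204.6, 71.4]
tool_rot: [-3.141, -0.0, -0.172]
force: [-0.8, 0.3, -0.6]
width: -0.4
```

Run:
```python
from cell import *
from h import *
s=read_state();print(s['clock'],s['eef_pos'],s['tool_rot'],s['force'])
p,z=get_image('wrist');cv2.imwrite('pics/w6.png',p)
```

```text
5.925 [552.46274802 204.56180274  71.36563793] [-3.14092662e+00 -1.77960116e-04 -1.72360867e-01] [-0.77820207  0.27104611 -0.61621622]
```

View pics/w6.png

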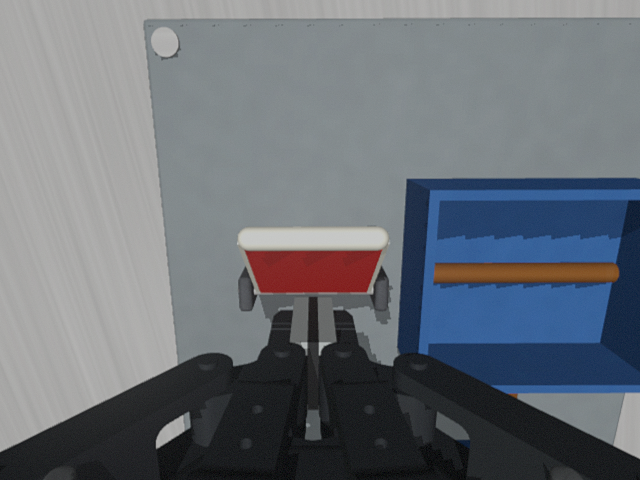

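{"fn": "play_rows", "kwargs": {
  "targets": [
    {"slide": [0, 20, 0], "turn": [0, 0, 0], "hand": 0},
    {"slide": [0, 25, 0], "turn": [0, 0, 0], "hand": 0},
    {"slide": [0, 25, 0], "turn": [0, 0, 0], "hand": 0},
    {"slide": [0, 20, 0], "turn": [0, 0, 0], "hand": 0},
    {"slide": [0, 0, 0], "turn": [0, 0, 0], "hand": 0}
  ]
}}

```text
clock: 6.6
eef_pos: [536.5, 111.9, 71.3]
tool_rot: [3.14, 0.001, -0.177]
force: [0.1, -0.2, 0.2]
width: -0.1
```

{"fn": "play_rows", "kwargs": {
  "targets": [
    {"slide": [0, 8, 0], "turn": [0, 0, 0], "hand": 0},
    {"slide": [0, 8, 0], "turn": [0, 0, 0], "hand": 0},
    {"slide": [0, 8, 0], "turn": [0, 0, 0], "hand": 0},
    {"slide": [0, 8, 0], "turn": [0, 0, 0], "hand": 0},
    {"slide": [0, 8, 0], "turn": [0, 0, 0], "hand": 0}
  ]
}}

```text
clock: 7.22
eef_pos: [529.8, 75.0, 71.3]
tool_rot: [3.141, 0.0, -0.173]
force: [-0.2, -0.2, 0.1]
width: -0.1
```

{"fn": "play_rows", "kwargs": {
  "targets": [
    {"slide": [0, 7, 0], "turn": [0, 0, 0], "hand": 0},
    {"slide": [0, 7, 0], "turn": [0, 0, 0], "hand": 0},
    {"slide": [0, 0, 0], "turn": [0, 0, 0], "hand": 0}
  ]
}}

```text
clock: 7.6
eef_pos: [527.4, 60.9, 71.3]
tool_rot: [3.141, 0.0, -0.174]
force: [-0.1, 0.2, 0.0]
width: 0.0
```

Run:
```python
from cell import *
from h import *
s=read_state();print(s['clock'],s['eef_pos'],s['tool_rot'],s['force'])
p,z=get_image('scene');cv2.imwrite('pics/s7.png',cv2.resize(p[140:310,170:430],None,fx=3,fy=3))
```

```text
7.6 [527.44526659  60.94868221  71.29526116] [ 3.14118433e+00  1.46356233e-04 -1.74358560e-01] [-0.05379507  0.16474298  0.02949225]
```

View pics/s7.png

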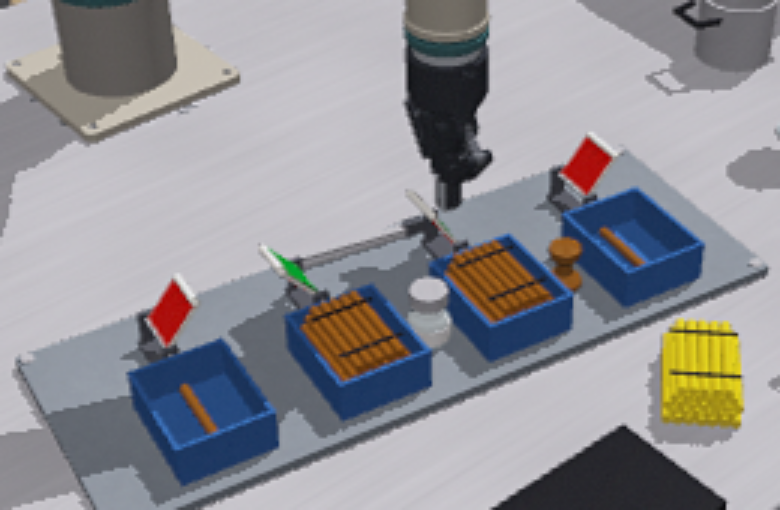

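{"fn": "play_rows", "kwargs": {
  "targets": [
    {"slide": [0, -30, 0], "turn": [0, 0, 0], "hand": 0},
    {"slide": [0, -35, 0], "turn": [0, 0, 0], "hand": 0},
    {"slide": [0, 0, -30], "turn": [0, 0, 0], "hand": 0},
    {"slide": [0, 0, -50], "turn": [0, 0, 0], "hand": 0},
    {"slide": [0, 0, -50], "turn": [0, 0, 0], "hand": 0}
  ]
}}

```text
clock: 8.28
eef_pos: [538.4, 126.4, 202.5]
tool_rot: [-3.141, 0.001, -0.172]
force: [0.7, -0.2, -0.1]
width: 0.2
```

{"fn": "play_rows", "kwargs": {
  "targets": [
    {"slide": [-30, 0, -20], "turn": [0, 0, 0], "hand": 0},
    {"slide": [-30, 0, 0], "turn": [0, 0, 0], "hand": 0},
    {"slide": [-30, 0, 0], "turn": [0, 0, 0], "hand": 0},
    {"slide": [0, 0, 0], "turn": [0, 0, 0], "hand": 0},
    {"slide": [0, 0, 0], "turn": [0, 0, 0], "hand": 0}
  ]
}}

```text
clock: 8.9
eef_pos: [451.0, 141.6, 221.6]
tool_rot: [-3.141, -0.001, -0.173]
force: [0.7, -0.4, 0.5]
width: -0.4
```

Run:
```python
from cell import *
from h import *
s=read_state();print(s['clock'],s['eef_pos'],s['force'])
for n in ['top','wrist']:
    p,z=get_image(n);cv2.imwrite(f'pics/{n}8.png',p if n=='wrist' else cv2.resize(p[180:340,190:440],None,fx=3.2,fy=3.2))
```

```text
8.9 [451.0209529  141.61693965 221.57436543] [ 0.74150149 -0.43843535  0.49846052]
```

View pics/top8.png

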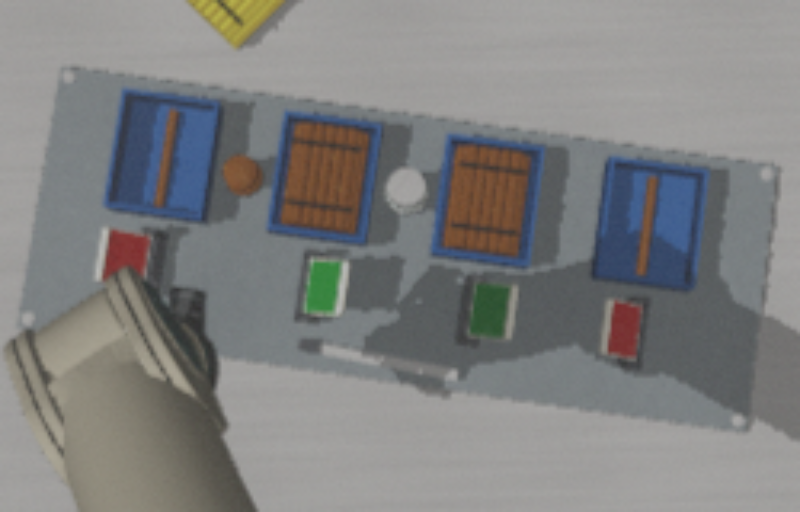

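View pics/wrist8.png

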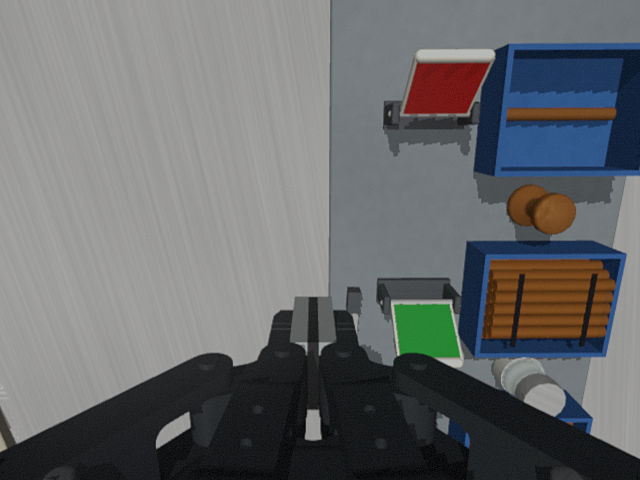

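All four tags are right: from the left they show red, green, green, red, matching bins that hold one rod, full, full, one rod. Nothing else has moved, and the arm is clear.

```bash
python3 -c "
from cell import *
print(finish_job())"
```

```text
the job is handed in; nothing more can be done
None
```

I tipped the two wrong tags with the closed fingertips and handed the job in after about 9 s of robot time. The leftmost tag, whose bin holds a single rod, went from green to red. The second from the left, whose bin is full, went from red to green.

- **Result:** the last top and wrist pictures show the tags from the left as red, green, green, red. The bins behind them hold one rod, full, full and one rod.
- **Left alone:** I did not touch the two tags that were already right. In those pictures the rods, jar, stopper and tweezers look unmoved. I did not look again at the goblet, paddle, pot and shears at the very end.
- **Forces:** every reading was under about 2 N. The arm was clear of everything when I handed in.
- **Disagreement:** the measured tool position lagged or drifted up to about 10 mm from the command. I corrected for this before going down to push.

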